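# Lock the empanada press with its six-sided key

### The job

Lock the empanada press to the worktop: take the bar-handled key with the long six-sided foot, stand it down in the six-sided socket of the clamp hub beside the yellow press, and turn the hub clockwise (seen from above) as far as it goes. Leave the key standing in the socket, let go, and do not knock over the glass jar.

Things in the scene. Friction and masses are not known exactly. Their poses are not given: they have to be found in the camera images.
- key_center (a point): Loose key standing upright on its foot, 80 mm tall, 0.25 kg. Point: on its axis, half-way up (40 mm). z up, x along its length; half a turn is the same. Bamboo bar handle 80 long (x) x 18 thick (y), 45-80 mm above the underside, mid height 22 above this point. Steel foot 30 tall: stretched hexagon 70 long (x), pointed ends, 22 wide (y). The like tool with round foot and knob is not it.
- socket (a point): Mouth centre of the hub's socket, 42 mm above the worktop. z up, x along its length, turns with the hub; half a turn is the same. Stretched hexagon 87 (x) x 36 mm (y), 26 deep, flat floor: key has 7 mm play all round and about 15 deg before it carries the hub. 10 mm steel walls on a 120 mm disc; press to its right (-y), up to 95 mm high. Key home: key_center 14 mm above this point.
- hub (a joint): Turn of the clamp hub about its vertical axis, rad: grows clockwise seen from above, from 0 (unlocked) to its stop at 0.8 (locked); starts between 0 and 0.1. Light friction (under 0.1 N m) keeps it where it is left. Turned with the key standing in the socket.
- jar_center (a point): Centre, half-way up, of the glass storage jar with a bamboo twist cap, 84 mm across, 145 mm tall, standing loose on the worktop; its z axis points up. A bystander: do not knock it over.
Not all that is in view belongs to the job. What is shaped like the part that bears key_center but red is not meant.

How it is judged:
By the outcome, as a careful person would: the job done as asked, in the order asked, and still so for the second after the job is handed in, with the robot touching nothing.
It also fails if it takes over 40 s, if anything falls off the work surface, if the arm or the gripper's body presses on something with over 40 N, if the wrist force passes 120 N, or if a joint passes its speed limit or range.

### The arm

A 7-joint arm with a two-finger parallel gripper is mounted at the origin on the work surface. World frame = base frame: x ahead of the robot, y to its left, z up, the work surface at z = 0. Lengths are in m, angles in rad, forces in N, time in s.
With the tool pointing down it reaches from about 0.4 to 0.85 m from the base axis. Payload 6.9 kg.
Tool frame: the origin (TCP) lies at the very end of the fingers, on their centre line; the grasp point (between the pads) lies 19 mm behind it; y points along the fingers, x is the direction in which the jaws open and shut, and the axes are right-handed (so a half turn about y gives the same grasp; the last joint's range is limited). The gripper opens to 85 mm and grips with 20 to 120 N. Pads are 22 mm wide; open, the fingers measure 114 mm over their backs; the gripper's body (76 mm by 85 mm) begins 54 mm behind the grasp point. The pads swing forward as they close: fully open they stand 13 mm farther back than shut.
Start: joints at [1.27, 0.507, -0.238, 1.5, 0.126, 1.149, -0.155], TCP at [0.247, -0.574, 0.201] pointing down, gripper open.
Joint ranges: [-3.08, 3.08], [-0.24, 2.05], [-1.43, 1.35], [0, 2.5], [-1.52, 4.66], [0.17, 1.96], [-2.89, 2.89]. Speed limits (rad/s): [2.39, 2.39, 3.14, 3.14, 3.14, 3.14, 3.14].

### API

Orientations are given as a unit quaternion [x, y, z, w].
In Python, from rig import * gives the robot as it stands. The module is installed in compiled form; this text tells all that it offers. Calls block until the motion is done:
- goto(position, orientation): joint-space move of the TCP to a pose.
- move_linear(position, rate=0.15, orientation=None, f_stop=None): straight line of the TCP; orientation=None keeps the orientation; rate is the mean speed in m/s. With f_stop (N) it stops when the force on the tool has changed by that much, and returns True; else False.
- movej(angles): joint-space move.
- release() and close_gripper(force=None): open the fingers fully, or close them until they stop; force is the grip in N (None keeps the last).
- pause(seconds).
- inverse_kinematics(position, orientation): joint angles nearest the present ones, or None.
- read_camera(name): name is "scene" or "top"; returns a dict with "color" (384x512x3 uint8, red, green, blue), "depth" (384x512 float32, m along the optical axis (not along the pixel's ray), 0 where there is no reading), "fx", "fy", "cx", "cy" (pixels), "pose" (4x4, takes a point from camera to world coordinates). Camera axes: x right, y up, looking along -z (the intrinsics and any distortion apply to the point x, -y, -z); pixel columns grow to the right and rows downward; lengths in m; the calibration is good to about 2 mm. A picture is of the moment at which its call begins.
A pose or a line that the arm cannot do raises Unreachable and nothing moves.
- finish_job(): hands the job in, once; it reports no verdict.
Trained networks look in the newest picture that a camera, given by its name, has taken for a name from the list of things; names that differ only in an ending like _2 or _b are one class to them, and where a whole thing is asked for, a point or a joint stands for the part that bears it (a point fixed in the world has none). Each returns a list of dicts, best first, with "score" (0 to 1); they miss things now and then, are a little off and sometimes report something else, mostly with a low value. They report only what shows in the picture. A call takes as long as a camera call. They do not tell look-alikes from the thing itself.
- outline_of(camera, label): "pixels" (384x512 bool, what is visible of it) and "uv" ([column, row] in pixels, amid what is visible of it).
- pinpoint(camera, label): "uv" ([column, row] in pixels: a listed point, or the origin of a listed thing).
Readings, each from a call of its own:
- read_clock(): time.
- read_joint_pos(): joint angles.
- read_qvel(): joint speeds.
- read_joint_torque(): joint torques, N m.
- read_eef_pos(): TCP position.
- read_orientation(): TCP orientation.
- read_ft_force(): force on the tool from outside, world axes, zero at the start.
- read_moment(): the same for the moment, N m.
- read_width(): finger opening in m.
Only numpy, scipy, OpenCV 4.12 (cv2) and the standard library are available. Lean on these libraries where they do the work, as an engineer would, in place of code of your own. Each camera call takes 0.05 s, during which the arm holds its last target. There are 200 camera calls.

## Working session

There is one attempt and no reset: what is moved stays moved. The work goes in short steps, each a Python script; the robot and the scene stay as the last script left them, time stands still between calls to the robot, and variables do not carry over. Pictures are saved under pics/ and viewed, about 8 in all and at most 12, crops included, and the job is handed in when it is done.

```bash
mkdir -p pics; cat > h.py <<'E'
from rig import *
import numpy as np, cv2
from scipy.spatial.transform import Rotation as R
def cloud(c):
    d=c["depth"]; v,u=np.mgrid[:d.shape[0],:d.shape[1]]
    p=np.stack([(u-c["cx"])/c["fx"]*d,-(v-c["cy"])/c["fy"]*d,-d],-1)
    return p@c["pose"][:3,:3].T+c["pose"][:3,3]
def ray(c,uv,z):
    d=c["pose"][:3,:3]@np.array([(uv[0]-c["cx"])/c["fx"],-(uv[1]-c["cy"])/c["fy"],-1]); o=c["pose"][:3,3]
    return o+d*(z-o[2])/d[2]
def save(c,n): cv2.imwrite("pics/"+n,c["color"][:,:,::-1])
E
python3 - <<'E'
from h import *
np.set_printoptions(precision=3,suppress=True)
ims=[]
for n in("scene","top"):
    c=read_camera(n); ims.append(c["color"]); P=cloud(c)
    print(n,c.keys(),c["pose"][:3,3],c["fx"])
    for l,z in(("key_center",.04),("socket",.042),("jar_center",.0725)):
        for r in pinpoint(n,l): print(l,r["score"],r["uv"],ray(c,r["uv"],z))
        for r in outline_of(n,l):
            m=r["pixels"]&(c["depth"]>0); print("  out",r["score"],r["uv"],m.sum(),np.median(P[m],0) if m.any() else None)
    save(c,n+"0.png")
print(read_clock(),read_orientation(),read_eef_pos())
E
```

```text
scene dict_keys(['color', 'depth', 'fx', 'fy', 'cx', 'cy', 'pose']) [0.999 0.729 0.547] 428.9457470016701
key_center 0.77 [305.5, 260.8] [0.584 0.303 0.04 ]
key_center 0.71 [244.5, 249.6] [0.651 0.21  0.04 ]
key_center 0.7 [252.5, 296.5] [0.71  0.316 0.04 ]
  out 0.85 [241.4, 245.5] 1229 [0.663 0.217 0.053]
  out 0.68 [305.0, 259.6] 1673 [0.595 0.313 0.051]
  out 0.56 [249.7, 298.0] 1292 [0.72  0.323 0.058]
socket 0.73 [220.1, 158.8] [ 0.488 -0.128  0.042]
  out 0.55 [222.2, 167.3] 981 [ 0.488 -0.115  0.02 ]
jar_center 0.55 [241.1, 248.7] [0.677 0.238 0.072]
  out 0.97 [369.9, 276.4] 5048 [0.584 0.438 0.105]
top dict_keys(['color', 'depth', 'fx', 'fy', 'cx', 'cy', 'pose']) [0.416 0.139 1.167] 428.88712836742695
key_center 0.81 [220.7, 161.5] [0.657 0.22  0.04 ]
key_center 0.75 [183.8, 146.2] [0.7  0.32 0.04]
key_center 0.63 [187.0, 186.9] [0.588 0.31  0.04 ]
  out 0.66 [187.6, 182.5] 390 [0.585 0.307 0.076]
  out 0.59 [221.3, 160.5] 255 [0.652 0.209 0.078]
  out 0.58 [185.5, 144.1] 280 [0.703 0.311 0.078]
socket 0.86 [353.7, 224.8] [ 0.485 -0.128  0.042]
  out 0.85 [350.8, 226.6] 1622 [ 0.479 -0.125  0.017]
jar_center 0.61 [137.5, 196.0] [0.56  0.432 0.073]
  out 0.7 [137.4, 198.3] 1274 [0.55  0.41  0.144]
0.7 [-0.59   0.389 -0.389  0.59 ] [ 0.247 -0.574  0.201]
```

View pics/scene0.png

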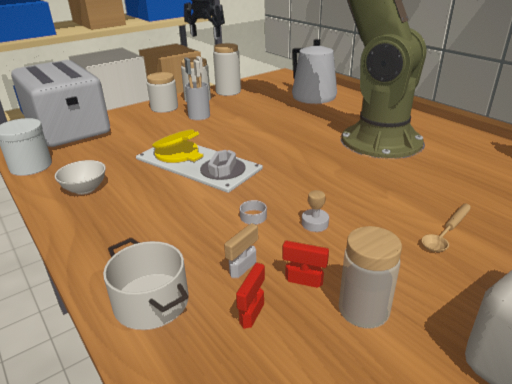

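View pics/top0.png

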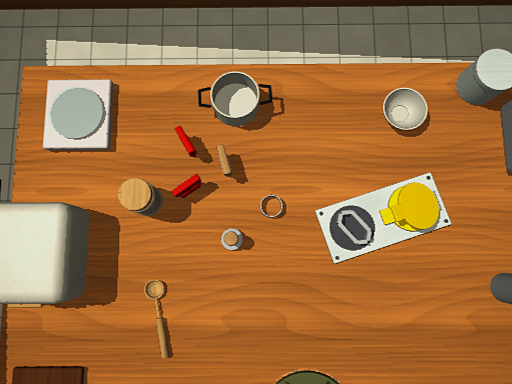

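The bamboo key is at top (222,160), and the two red look-alikes are at (186,140) and (187,186). The hub socket is at top (352,227), with the yellow press to its right. The jar is at (138,197). Next I'll get the yaws from the depth.

```bash
cat >> h.py <<'E'
def rect(pts):
    (cx,cy),(w,h),a=cv2.minAreaRect((pts[:,:2]*1000).astype(np.float32))
    if w<h: w,h,a=h,w,a+90
    return np.array([cx,cy])/1000,w,h,(a+90)%180-90
def sel(P,c,r,z0,z1):
    m=(np.hypot(P[...,0]-c[0],P[...,1]-c[1])<r)&(P[...,2]>z0)&(P[...,2]<z1); return P[m]
E
python3 - <<'E'
from h import *
np.set_printoptions(precision=4,suppress=True)
for n in("top","scene"):
    c=read_camera(n);P=cloud(c)
    k=sel(P,(.655,.213),.055,.072,.09); print(n,"key",len(k),rect(k),np.median(k[:,2]))
    s=sel(P,(.485,-.128),.06,.035,.05); print("sock",len(s),rect(s),np.median(s[:,2]))
    j=sel(P,(.56,.43),.06,.14,.155); print("jar",rect(j))
    if n=="top":
        cr=c["color"][190:270,300:460];cr=cv2.resize(cr,None,fx=5,fy=5,interpolation=cv2.INTER_CUBIC)
        cv2.imwrite("pics/c1.png",cr[:,:,::-1])
E
```

```text
top key 206 (array([0.6541, 0.2114]), 78.88664245605469, 17.781654357910156, 15.745186805725098) 0.07914352074011266
sock 383 (array([ 0.4799, -0.1273]), 102.89038848876953, 56.94478225708008, 42.08110427856445) 0.04183713348536977
jar (array([0.5565, 0.4221]), 78.04597473144531, 77.31864166259766, 45.65678405761719)
scene key 347 (array([0.6575, 0.2101]), 80.21613311767578, 19.606164932250977, 16.609399795532227) 0.07885525472775057
sock 271 (array([ 0.4824, -0.1294]), 107.20603942871094, 57.181610107421875, 41.348358154296875) 0.040882346469051645
jar (array([0.5593, 0.4206]), 78.88663482666016, 78.12879180908203, 68.08000946044922)
```

View pics/c1.png

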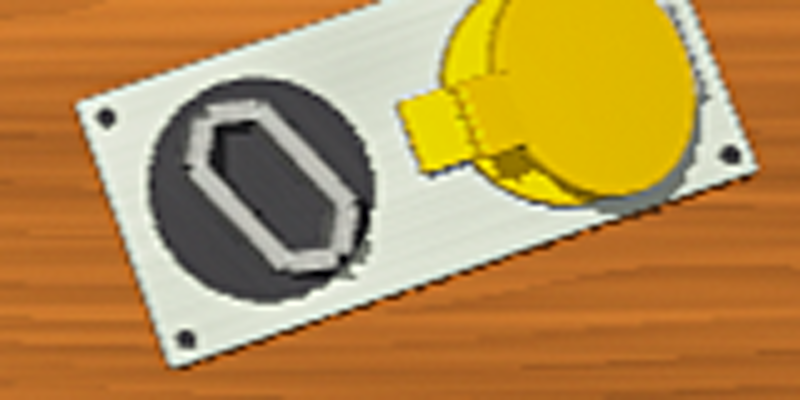

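```bash
cat >> h.py <<'E'
def ori(keyyaw,flip):
    t=np.radians(keyyaw+90+180*flip); x=np.array([np.cos(t),np.sin(t),0]); y=np.array([0,0,-1.])
    return R.from_matrix(np.stack([x,y,np.cross(x,y)],1)).as_quat()
KEY=np.array([.656,.2108]); KY=16.2; SOC=np.array([.482,-.128]); SY=41.7
E
python3 - <<'E'
from h import *
np.set_printoptions(precision=3,suppress=True)
c=read_camera("top");P=cloud(c)
p=sel(P,(.482,-.128),.075,.005,.03); zs=np.round(p[:,2],3); print(np.unique(zs,return_counts=True))
g=c["color"].astype(int).sum(2); 
dark=(g<280)&(np.hypot(P[...,0]-.482,P[...,1]+.128)<.065)&(P[...,2]<.04); q=P[dark]; print("disc",rect(q),cv2.minEnclosingCircle((q[:,:2]*1000).astype(np.float32)))
y=c["color"].astype(int); yel=(y[...,0]>150)&(y[...,2]<60)&(y[...,1]>120)
q=P[yel]; d=np.hypot(q[:,0]-.482,q[:,1]+.128); o=np.argsort(d)[:12]; print("press near",q[o[::3]],d[o[0]]); 
# polygon hull of the wall
print("R",R.from_quat(read_orientation()).as_matrix())
for f in(0,1):
    for pos,yaw in(((*KEY,.2),KY),((*KEY,.043),KY),((*SOC,.2),SY),((*SOC,.06),SY),((*SOC,.06),10),((*SOC,.06),-22)):
        print(f,yaw,inverse_kinematics(list(pos),list(ori(yaw,f))))
E
```

```text
(array([0.006, 0.007, 0.008, 0.009, 0.01 , 0.011, 0.012, 0.013, 0.014,
       0.015, 0.016, 0.017, 0.018, 0.019, 0.02 , 0.021, 0.022, 0.023,
       0.024, 0.025, 0.026, 0.027, 0.028, 0.029, 0.03 ]), array([  3,  15,  42,  68, 118, 153, 191, 239, 243, 256, 229, 198, 112,
        72,  29,  24,  16,   8,   3,   8,   4,   6,   8,   6,   5]))
disc (array([ 0.48, -0.13]), 119.6058120727539, 114.6626968383789, 89.68070220947266) ((479.6833190917969, -129.4275360107422), 60.3663330078125)
press near [[ 0.503 -0.207  0.028]
 [ 0.501 -0.209  0.028]
 [ 0.514 -0.205  0.027]
 [ 0.52  -0.203  0.024]] 0.08160219305501662
R [[ 0.395  0.     0.919]
 [-0.919  0.     0.395]
 [-0.    -1.     0.   ]]
0 16.2 [ 0.176  0.812 -1.148  1.302  0.728  1.466  0.945]
0 16.2 [ 0.156  0.935 -1.025  1.496  0.835  1.19   0.846]
0 41.7 [ 1.     0.529 -1.224  1.82   0.539  1.182  1.901]
0 41.7 [ 0.941  0.771 -1.226  2.006  0.872  1.029  1.583]
0 10 [ 0.787  0.616 -0.888  2.008  0.653  0.829  1.269]
0 -22 [ 0.746  0.591 -0.813  2.008  0.602  0.797  0.765]
1 16.2 [ 0.045  0.694 -0.78   1.304  0.481  1.332 -2.016]
1 16.2 [-0.094  0.775 -0.465  1.499  0.393  0.961 -1.959]
1 41.7 [ 0.615  0.343 -0.556  1.824  0.208  1.033 -0.865]
1 41.7 [ 0.502  0.509 -0.424  2.011  0.322  0.686 -0.97 ]
1 10 [ 0.424  0.496 -0.309  2.012  0.236  0.667 -1.433]
1 -22 [ 0.305  0.486 -0.137  2.013  0.106  0.649 -1.855]
```

```bash
sed -i 's/SOC=np.array(\[.*\]); SY/SOC=np.array([.481,-.1287]); SY/' h.py
python3 - <<'E'
from h import *
np.set_printoptions(precision=3,suppress=True)
q=list(ori(KY,1))
goto([*KEY,.2],q); 
print(move_linear([*KEY,.044],.12,q,f_stop=12)); print(read_eef_pos(),read_ft_force())
close_gripper(60); print(read_width(),read_ft_force())
move_linear([*KEY,.2],.12); print(read_width(),read_ft_force())
goto([*SOC,.2],list(ori(SY,1)))
move_linear([*SOC,.115],.1)
print(read_eef_pos(),read_ft_force(),read_moment(),read_clock())
for n in("top","scene"):
    c=read_camera(n);P=cloud(c); save(c,n+"2.png")
    s=sel(P,SOC,.062,.085,.11); print(n,len(s),np.median(s,0))
c1=cv2.imread("pics/top2.png")[170:270,290:440];c2=cv2.imread("pics/scene2.png")[90:215,120:320]
cv2.imwrite("pics/c2.png",np.vstack([cv2.resize(c1,(400,267)),cv2.resize(c2,(400,250))]))
E
```

```text
False
[0.656 0.211 0.045] [0.07  0.275 0.221]
0.015273767282313005 [-1.144 -0.318  3.986]
0.01576401497459695 [ 0.153 -0.132 -2.335]
[ 0.482 -0.129  0.115] [-0.165  0.155 -1.851] [-0.016  0.001 -0.013] 9.9083
top 44 [ 0.486 -0.11   0.099]
scene 150 [ 0.494 -0.117  0.099]
```

View pics/c2.png

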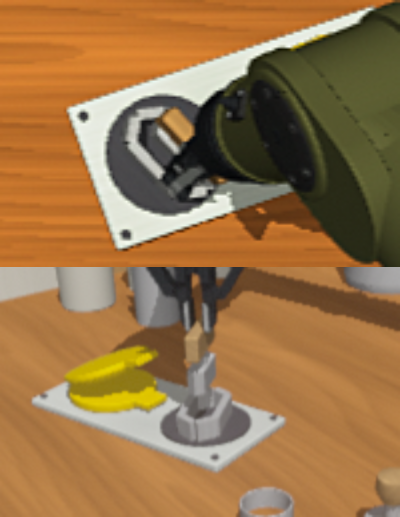

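The key is held at yaw 42° over the socket, in line with it (top crop 150,150; scene crop 205,390). Now I'll lower it.

```bash
python3 - <<'E'
from h import *
np.set_printoptions(precision=3,suppress=True)
print(move_linear([*SOC,.058],.05,f_stop=10)); print(read_eef_pos(),read_ft_force(),read_moment(),read_width(),read_clock())
E
```

```text
True
[ 0.481 -0.129  0.06 ] [-0.468 -0.084  7.035] [-0.046  0.164 -0.041] 0.01577696003365081 11.0333
```

The key is on the socket floor. I'll turn it in steps, watching the moment.

```bash
python3 - <<'E'
from h import *
np.set_printoptions(precision=2,suppress=True)
p=[*SOC,.0615]; move_linear(p,.05)
for y in np.arange(SY-4,-24,-4):
    move_linear(p,.05,list(ori(y,1)))
    f,m=read_ft_force(),read_moment()
    x=R.from_quat(read_orientation()).as_matrix()[:,0]
    print(round(y,1),"act",round((np.degrees(np.arctan2(x[1],x[0]))+90)%360,1),f,m,round(read_clock(),2))
    if abs(m[2])>1.0 or np.hypot(f[0],f[1])>25: break
print(read_width(),read_eef_pos())
E
```

```text
37.7 act 37.8 [ 0.37  0.41 -2.06] [-0.01 -0.    0.02] 11.53
33.7 act 33.9 [-0.84  0.11 -1.6 ] [ 0.04  0.06 -0.02] 11.78
29.7 act 29.9 [ 0.72  0.17 -1.35] [0.03 0.01 0.07] 12.03
25.7 act 25.9 [-0.33 -1.19 -1.83] [-0.03  0.04  0.02] 12.28
21.7 act 21.9 [-0.53 -0.62 -2.1 ] [-0.06 -0.04  0.03] 12.53
17.7 act 17.9 [-0.38  0.12 -1.96] [-0.14 -0.04  0.03] 12.78
13.7 act 13.9 [ 0.36  0.22 -2.45] [-0.1  -0.05  0.02] 13.03
9.7 act 9.9 [ 0.36 -0.81 -1.42] [-0.14 -0.06  0.01] 13.28
5.7 act 5.9 [ 0.03 -0.86 -2.78] [-0.22 -0.04  0.01] 13.53
1.7 act 1.9 [-0.41 -0.66 -1.6 ] [-0.29 -0.01  0.02] 13.78
-2.3 act 357.9 [ 0.5  -0.04 -1.18] [-0.27  0.02  0.09] 14.03
-6.3 act 353.9 [ 0.01 -0.59 -2.46] [-0.36  0.03  0.03] 14.28
-10.3 act 349.9 [-0.17 -1.67 -1.78] [-0.3   0.01  0.05] 14.53
-14.3 act 345.9 [-0.23 -0.66 -3.02] [-0.3   0.05  0.04] 14.78
-18.3 act 341.9 [-0.06 -0.81 -1.89] [-0.47  0.07  0.09] 15.03
-22.3 act 338.0 [ 0.09 -3.18 -1.57] [-0.77  0.16  1.19] 15.28
0.015863848443706637 [ 0.48 -0.13  0.06]
```

The moment jumped at -22°, so that is the stop. I'll press a little further, back off inside the play, set the key on the floor and look before release.

```bash
python3 - <<'E'
from h import *
np.set_printoptions(precision=2,suppress=True)
p=[*SOC,.0615]
for y in (-23.5,-25,-26.5):
    move_linear(p,.05,list(ori(y,1))); f,m=read_ft_force(),read_moment(); print(y,f,m)
    if m[2]>2.5: break
move_linear(p,.05,list(ori(-14,1))); print(read_ft_force(),read_moment())
print(move_linear([*SOC,.057],.03,f_stop=5)); print(read_eef_pos(),read_ft_force(),read_moment())
release(); print(read_ft_force(),read_width())
print(move_linear([*SOC,.13],.06,f_stop=8))
move_linear([*SOC,.22],.15); goto([.45,.2,.3],list(ori(-14,1)))
print(read_clock(),read_ft_force())
c=read_camera("top");P=cloud(c)
s=sel(P,SOC,.075,.036,.048); print("sock",len(s),rect(s))
k=sel(P,SOC,.075,.085,.11); print("key",len(k),rect(k) if len(k)>4 else 0,np.median(k,0))
save(c,"top3.png"); c2=read_camera("scene"); save(c2,"scene3.png")
P=cloud(c2); s=sel(P,SOC,.075,.036,.048); print("sock",len(s),rect(s)); k=sel(P,SOC,.075,.085,.11); print("key",len(k),rect(k) if len(k)>4 else 0)
a=cv2.resize(c["color"][180:270,300:460],(480,270),interpolation=2);b=cv2.resize(c2["color"][100:220,120:280],(400,300))
b=cv2.copyMakeBorder(b,0,0,0,80,0); cv2.imwrite("pics/c3.png",np.vstack([a,b])[:,:,::-1])
E
```

```text
-23.5 [-1.03 -4.52 -2.3 ] [-0.82  0.24  1.51]
-25 [-1.39 -4.18 -1.9 ] [-0.97  0.32  1.83]
-26.5 [-2.78 -3.21  3.07] [-0.94  0.75  1.75]
[ 0.29  0.08 -1.58] [-0.02  0.01 -0.  ]
True
[ 0.48 -0.13  0.06] [-4.11  0.65 14.5 ] [0.17 0.8  0.  ]
[-0.05 -0.08 -0.6 ] 0.08533996290373493
False
20.65 [ 0.65  0.19 -0.77]
sock 366 (array([ 0.48, -0.13]), 104.40032958984375, 56.41324996948242, -1.4483413696289062)
key 250 (array([ 0.48, -0.13]), 79.03825378417969, 18.537704467773438, -14.013137817382812) [ 0.48 -0.13  0.1 ]
sock 375 (array([ 0.48, -0.13]), 101.6554183959961, 60.05990982055664, -2.0427322387695312)
key 189 (array([ 0.48, -0.13]), 78.63938903808594, 20.947463989257812, -12.764320373535156)
```

View pics/c3.png

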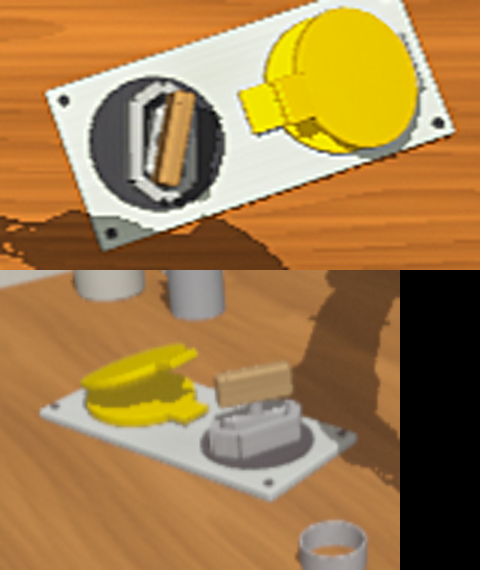

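The hub turned about 43.3° (42° to -1.7°), which is about 0.76 rad plus its starting offset. That fits the stop, as does the moment rise. The key stands upright in the socket, and the robot is clear of it.

```bash
python3 - <<'E'
from h import *
c=read_camera("top");P=cloud(c)
print(np.median(sel(P,SOC,.075,.085,.11)[:,2]),rect(sel(P,(.558,.421),.07,.135,.155)),read_clock())
finish_job()
E
```

```text
0.09491841113820687 (array([0.55615137, 0.42180444]), 78.6102066040039, 77.73492431640625, 43.63994216918945) 20.8
the job is handed in; nothing more can be done
```

I stood the bamboo-handled key in the hub socket, turned the hub clockwise to its stop, let go and handed the job in at 20.8 s.

- **Stop reached:** The turning moment stayed under 0.1 N m, then rose to 1.2–1.8 N m at about 22–26° past zero on the key. Pressing further, from -25° to -26.5°, brought no more moment, so the grip probably gave slightly against the stop.
- **Hub angle:** The cameras showed the socket turning from about 42° to -1.7°, which is about 0.76 rad. That fits the 0.8 rad stop if the hub started at roughly 0.04 rad. The hub angle has no direct reading.
- **Key:** It stands upright in the socket with its top at 95 mm, against 96 mm expected. Before letting go I backed it off about 12° within its play, so it was no longer pressing on the hub.
- **Jar:** It is still upright where it started.
- **Force:** The highest reading I took was 14.5 N, when setting the key down. I only read it at single moments, so brief peaks in between would not show.

No check failed.

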